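Hammer and loose handle into the fitted bench tray

TASK

Put the small hammer and the loose turned wooden handle (the one with no blade) away in the dark wooden tool tray with the grey floor. Lay the hammer flat in the hammer-shaped compartment, its head in the wide end pocket and its shaft in the long narrow channel, and lay the loose handle flat in the plain compartment beside it that is as long as the handle; either end first will do for the handle.

Things in the scene. Friction and masses are not known exactly. Their poses are not given: they have to be found in the camera images.
- tool_tray: Low dark wooden tool tray, grey felt floor, 146 (x) by 230 mm (y), fixed to the bench. Origin: centre of its underside. Floor 12 mm, ribs and borders 26 mm above the bench. An open finger trough runs right across it in x, through ribs and side borders, from y = -61 to +3 mm: room for open fingers. Beyond the handle's compartment a short spare pocket (x 23 to 65, y 44 to 107 mm) is not used.
- hammer_place (a point): Point on the tray's floor at tray x = -25, y = -82 mm, over which the middle of the hammer's head belongs; axes as the tray's. Head pocket: tray x -65 to +15, y -107 to -61 mm; then the trough; then the shaft's channel, 40 mm wide (x -45 to -5), y 3 to 107 mm. The shaft runs from here along the tray's +y.
- handle_place (a point): Point on the tray's floor at tray x = 44, y = -29 mm, the middle of the handle compartment (x 23 to 65, y -92 to +34 mm, crossed by the trough), over which the middle of the loose handle belongs; axes as the tray's.
- hammer: Small hammer, steel head, plain wooden shaft, lying flat, 59 x 190 x 27 mm, about 0.2 kg. Origin: centre of its underside. Long axis y: head at y = -94 to -70 mm (58 mm wide in x, 24 mm high); shaft 16 mm wide in x, 17 mm high, resting on the bench, to y = +96 mm. It balances about y = -29 mm; take it there by the shaft.
- hammer_head (a point): Middle of the hammer's head, 12 mm above its underside, at hammer y = -82 mm.
- loose_handle: Loose turned wooden tool handle with no blade, lying on its side, 104 mm long (along its y), 23 mm in diameter, about 40 g; it can roll. Origin: half way along, on its underside as it first lies. A needle file with a similar wooden handle but a long thin steel blade also lies about; it is not wanted.
- handle_mid (a point): Middle of the loose handle, on its axis, half way along; 11.5 mm above the bench as it lies.

How it is judged:
At the end, for the whole second after the job is handed in: Both lie flat, released and at rest in the tray, axes within 0.22 rad of the tray's y: hammer head's middle within 18 mm (x), 20 mm (y) of hammer_place and under 19 mm above the floor; handle's middle within 15 mm (x), 20 mm (y) of handle_place and under 18 mm above it, either way round (x of hammer_head in the frame of hammer_place between -0.018 and 0.018 m and y of hammer_head in the frame of hammer_place between -0.02 and 0.02 m and z of hammer_head in the frame of hammer_place below 0.019 m and angle between the y axis of each of hammer, loose_handle and the y axis of tool_tray, either way round below 0.22 rad and linear speed of each of hammer, loose_handle below 0.02 m/s and x of handle_mid in the frame of handle_place between -0.015 and 0.015 m and y of handle_mid in the frame of handle_place between -0.02 and 0.02 m and z of handle_mid in the frame of handle_place below 0.018 m); the robot touches nothing.
It also fails if it takes over 45 s, if anything falls off the work surface, if the arm or the gripper's body presses on something with over 40 N, if the wrist force passes 120 N, or if a joint passes its speed limit or range.

ROBOT

A 6-joint arm with a two-finger parallel gripper is mounted at the origin on a cart in front of the work surface, level with it; the furniture and walls round the work are solid. World frame = base frame: x ahead of the robot, y to its left, z up, the work surface at z = 0. Lengths are in m, angles in rad, forces in N, time in s.
With the tool pointing down it reaches from about 0.3 to 0.875 m from the base axis. Payload 4.2 kg.
Tool frame: the origin (TCP) lies on the centre line of the jaws, within the pads' length; the fingertips stand 8 mm ahead of it and the grasp point (between the pads) lies 11 mm behind it; z points along the fingers, y is the line along which they close (so a half turn about z gives the same grasp; the last joint's range is limited). The gripper opens to 85 mm and grips with 20 to 120 N. Pads are 22 mm wide; open, the fingers measure 114 mm over their backs; the gripper's body (76 mm by 85 mm) begins 54 mm behind the grasp point. The pads swing forward as they close: fully open they stand 13 mm farther back than shut.
Start: joints at [-1.297, 0.32, 1.565, -0, 1.257, -0.02], TCP at [0.167, -0.55, 0.239] pointing down, gripper open.
Joint ranges: [-3.11, 3.11], [-0.84, 2.01], [0.21, 2.61], [-1.34, 4.49], [0.05, 2.63], [-2.56, 2.56]. Speed limits (rad/s): [2.57, 2.57, 3.14, 3.14, 3.14, 3.14].

INTERFACE

Orientations are given as a rotation vector (axis times angle).
In Python, from station import read_state, capture, camera_model, close_job gives the robot as it stands.
- The arm moves only by the tool tcp_steps, called after "Call:" as name(argument=value, ...), one argument or row to a line, values as JSON. Schema: {"type":"object","properties":{"motion":{"type":"array","items":{"type":"object","properties":{"x":{"type":"number"},"y":{"type":"number"},"z":{"type":"number"},"spin":{"type":"number"},"finger_gap":{"type":"number"}},"additionalProperties":false,"required":["finger_gap"]},"minItems":1,"maxItems":8},"grip_force":{"type":"number"},"only":{"type":"string"},"quiet":{"type":"boolean"},"lines":{"type":"string"}},"required":["motion"],"additionalProperties":false}. motion is a list of rows, 1 to 8 of them, each an object with the fields x, y, z (the shift in shares of the most that a row can go, 1 being 62.5 mm), spin (a turn about the tool's z in shares of 2 pi rad (1.0 is 2 pi rad)), finger_gap (the opening from 0.0 (shut) to 1.0 (fully open)); a field left out counts as zero (the opening has to be given); each row shifts and turns the commanded pose from where the row before left it, along the tool's axes as they then stand; what a row does not reach is not made up. A row lasts 1/8 s, in which the tool goes at most 0.0625 m and 0.188 rad, less where a joint would pass 70% of its speed; a pose out of reach is approached as far as the arm can. The fingers move at their own pace and stop on an object; grip_force is the grip in N (left out, the last holds). Time passes only in rows, so rows that do not move let the fingers close. The tool returns the time, the measured TCP pose, the force, the opening and the grip force at its end. only (a regular expression) keeps the lines of the reply that match it, lines (a string "A,B") keeps lines A to B, and quiet returns only ok. Shift and turn numbers lie between -1 and 1, and a call with a number outside is refused. Input that does not fit is refused with a message, and nothing moves.
- read_state(): the state, without advancing time (a new reading comes with each control period).
- capture(name): name is "side" or "top"; returns the picture (384x512x3 uint8, red, green, blue); there is no depth.
- camera_model(name): a dict with "mtx" (3x3 intrinsics, pixels), "rvec" (rotation vector, rad) and "tvec" (3), from world to camera coordinates, as OpenCV has them. Camera axes: x right, y down, z forward; pixel columns grow to the right and rows downward; lengths in m; the calibration is good to about 2 mm. A picture is of the moment at which its call begins. camera_model takes no time and is no camera call.
- close_job(): hands the job in; it is judged then, once.
The state is a dict: "time": time; "joint_positions": joint angles; "joint_velocities": joint speeds; "joint_torque": joint torques, N m; "tcp_pos": TCP position; "eef_rot": TCP orientation; "contact_force": force on the tool from outside, world axes, zero at the start; "ft_torque": the same for the moment, N m; "width": opening from 0.0 (shut) to 1.0 (fully open); "grasp_force": force on a finger pad.
Only numpy, scipy, OpenCV 4.12 (cv2) and the standard library are available. Lean on these libraries where they do the work, as an engineer would, in place of code of your own. Each camera call takes 0.05 s, during which the arm holds its last target. There are 200 camera calls.

## Working session

There is one attempt and no reset: what is moved stays moved. The work goes in short steps, Python scripts to look and compute and a tool call to move; the robot and the scene stay as the last step left them, time stands still between calls to the robot, and variables do not carry over. Pictures are saved under pics/ and viewed, at most 10 in all, crops included, and the job is handed in when it is done.

```bash
mkdir -p pics; ls; cat > h.py <<'E'
import numpy as np, cv2
from station import read_state, capture, camera_model
def snap(n,f):
    im=capture(n); cv2.imwrite('pics/'+f,im[:,:,::-1]); return im
def ray(n,uv,z):
    m=camera_model(n);K=np.array(m['mtx'],float);R=cv2.Rodrigues(np.array(m['rvec'],float))[0];t=np.array(m['tvec'],float).ravel()
    uv=np.atleast_2d(uv).astype(float)
    d=np.c_[uv,np.ones(len(uv))]@np.linalg.inv(K).T@R
    c=-R.T@t
    return c+d*((z-c[2])/d[:,2])[:,None]
E
python3 - <<'E'
from h import *
import numpy as np
a=snap('top','t0.png');b=snap('side','s0.png')
for n in('top','side'):
    m=camera_model(n);R=cv2.Rodrigues(np.array(m['rvec'],float))[0];print(n,-R.T@np.array(m['tvec'],float).ravel(),np.array(m['mtx'])[0])
s=read_state();print(s['time'],s['tcp_pos'],s['eef_rot'],s['width'])
E
```

```text
pics
top [ 0.50133042 -0.19686824  0.87999611] [369.06232126   0.         258.1870677 ]
side [0.43946392 0.58667883 0.49851184] [444.95704939   0.         252.90734742]
0.1 [ 0.16639202 -0.54997313  0.23856091] [-3.10618989e+00 -4.59606200e-01  3.32998443e-04] 1.001983990586427
```

View pics/t0.png

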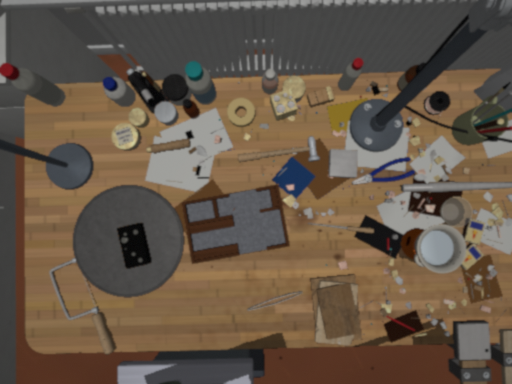

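View pics/s0.png

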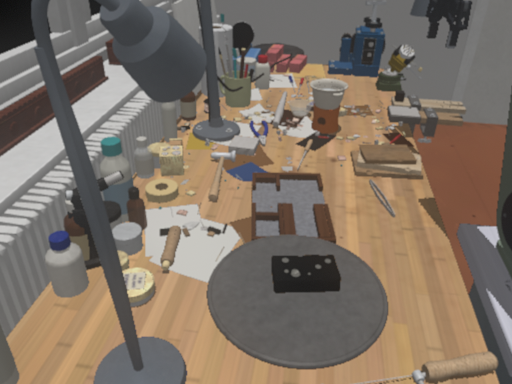

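The top view shows the hammer from (238,157) to (314,148) with its head at the right. The loose handle is at (169,146) on paper and the tray is around (236,223), with its long axis roughly along image columns. The file with a handle is elsewhere. I'll enlarge this area.

```bash
python3 - <<'E'
from h import *
a=cv2.imread('pics/t0.png');c=a[120:270,135:335]
cv2.imwrite('pics/z0.png',cv2.resize(c,None,fx=4,fy=4,interpolation=cv2.INTER_CUBIC))
b=cv2.imread('pics/s0.png');c=b[130:280,140:340]
cv2.imwrite('pics/z1.png',cv2.resize(c,None,fx=4,fy=4,interpolation=cv2.INTER_CUBIC))
E
```

```text
(no output)
```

View pics/z0.png

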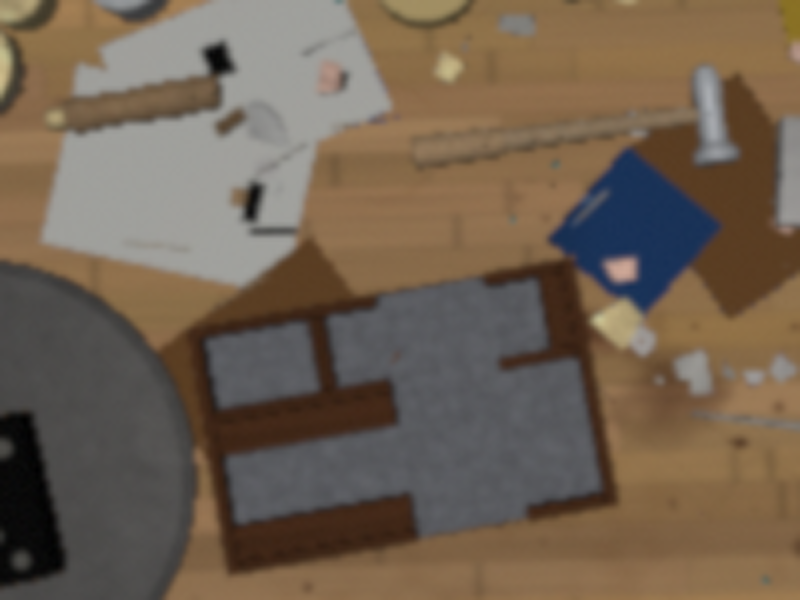

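View pics/z1.png

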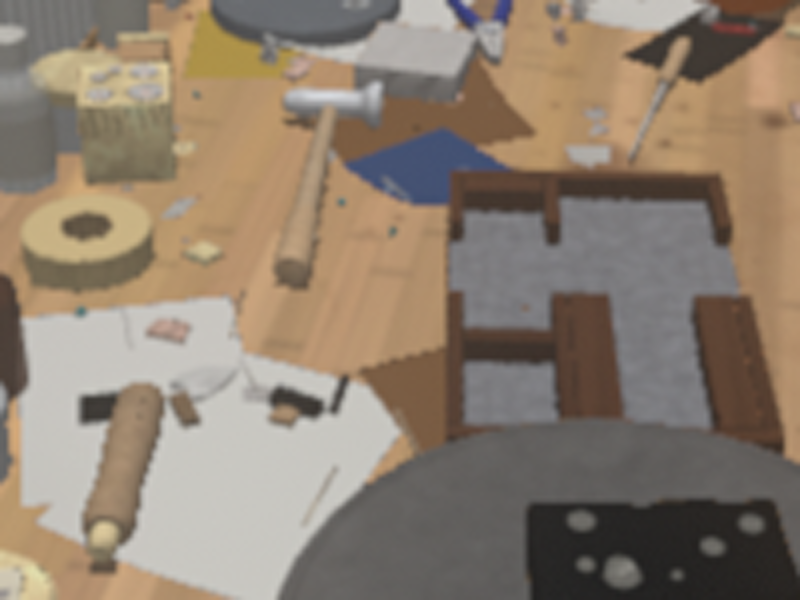

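The crop shows the hammer shaft end at about (415,152) and its head centre at about (712,115). The handle runs (47,118)–(219,92), and the tray's rim corners are all visible. The tray's shaft channel lies to the left and the handle compartment is at the top. Nothing tall stands within finger reach if I only half open the gripper.

```bash
cat > m.py <<'E'
from h import *
T=lambda p:(np.array(p,float)+.5)/4-.5+[135,120]
S=lambda p:(np.array(p,float)+.5)/4-.5+[140,130]
E
python3 - <<'E'
from m import *
np.set_printoptions(precision=4,suppress=True)
A=np.array([[73,115],[73,-115],[-73,-115],[-73,115]])/1000
def fit(A,B):
    a=A-A.mean(0);b=B-B.mean(0);th=np.arctan2((a[:,0]*b[:,1]-a[:,1]*b[:,0]).sum(),(a*b).sum())
    R=np.array([[np.cos(th),-np.sin(th)],[np.sin(th),np.cos(th)]]);t=B.mean(0)-R@A.mean(0)
    print('tray',t,th,'res mm',np.round((B-(A@R.T+t))*1000,1).tolist());
    for p in([-25,-29],[44,-29]):print(p,R@np.array(p)/1000+t)
fit(A,ray('top',T([[190,330],[575,260],[617,500],[230,572]]),.026)[:,:2])
A2=np.array([[73,-115],[-73,-115],[73,-61],[-5,3],[23,3],[-45,3]])/1000
fit(A2,ray('side',S([[450,172],[722,176],[450,240],[613,294],[556,294],[697,298]]),.026)[:,:2])
for n,F,p in(('top',T,[[415,152],[690,115],[712,115],[47,118],[219,92]]),('side',S,[[291,262],[325,118],[333,100],[102,540],[143,392]])):
    P=np.array([ray(n,F(q),z)[0] for q,z in zip(p,[.0085,.0085,.016,.0115,.0115])])[:,:2]
    print(n,P.tolist())
    u=P[0]-P[2];L=np.linalg.norm(u);print('hammer ang',np.arctan2(-u[0],u[1]),'L',L,'grasp',P[2]+u/L*.053, P[0]-u/L*.125)
    u=P[3]-P[4];print('handle ang',np.arctan2(-u[0],u[1]),np.linalg.norm(u),'mid',(P[3]+P[4])/2)
E
```

```text
tray [ 0.4746 -0.1297] 0.14992527360514502 res mm [[-2.2, -2.3], [-2.6, 0.6], [2.8, 2.6], [2.0, -0.8]]
[-25, -29] [ 0.4542 -0.1621]
[44, -29] [ 0.5225 -0.1518]
tray [ 0.4701 -0.1226] 0.18939836465667007 res mm [[-1.6, -3.5], [-1.4, 1.2], [-2.3, 10.7], [2.2, -3.9], [1.5, -4.2], [1.7, -0.3]]
[-25, -29] [ 0.451  -0.1558]
[44, -29] [ 0.5188 -0.1428]
top [[0.6297402515059186, -0.1397934332480153], [0.6466638836820335, -0.3034617490725443], [0.6450041512674574, -0.31543697861912545], [0.6564713498534098, 0.07842572242213708], [0.6687546140905644, -0.024465233584999496]]
hammer ang 0.086684928691608 L 0.1763055349853303 grasp [ 0.6404 -0.2626] [ 0.6406 -0.2643]
handle ang 0.11881904236292248 0.10362155860815003 mid [0.6626 0.027 ]
side [[0.6310540577797308, -0.15011141428898178], [0.6476549393515703, -0.3038136488679375], [0.6447143506560339, -0.31268806620354883], [0.6563921073130363, 0.06955072605854717], [0.6700718332913781, -0.028251527065788595]]
hammer ang 0.08382680453533417 L 0.1631495367729148 grasp [ 0.6403 -0.2599] [ 0.6415 -0.2747]
handle ang 0.1389696901243874 0.09875431949560062 mid [0.6632 0.0206]
```

The manual's scale: shifts go in shares of 62.5 mm and turns go in shares of 2 pi rad. Converting my numbers, -0.172 rad / 6.2832 = -0.0274.

Call:
tcp_steps(
  motion=[
    {"spin":-0.0274, "finger_gap":0.6},
    {"spin":-0.0274, "finger_gap":0.6},
    {"spin":-0.0274, "finger_gap":0.6},
    {"spin":-0.0274, "finger_gap":0.6},
    {"spin":-0.0274, "finger_gap":0.6},
    {"spin":-0.0274, "finger_gap":0.6},
    {"spin":-0.0274, "finger_gap":0.6},
    {"spin":-0.0274, "finger_gap":0.6},
  ],
  grip_force=40,
)

```text
time: 1.1
tcp_pos: [0.1665, -0.5501, 0.2388]
eef_rot: [-2.102, -2.334, -0.001]
contact_force: [-0.2, -0.7, 0.4]
width: 0.599
grasp_force: 0.0
```

Call:
tcp_steps(
  motion=[
    {"x":0.384, "y":0.8, "finger_gap":0.6},
    {"x":0.384, "y":0.8, "finger_gap":0.6},
    {"x":0.384, "y":0.8, "finger_gap":0.6},
    {"x":0.384, "y":0.8, "finger_gap":0.6},
    {"x":0.384, "y":0.8, "finger_gap":0.6},
    {"x":0.384, "y":0.8, "finger_gap":0.6},
    {"x":0.384, "y":0.8, "finger_gap":0.6},
    {"finger_gap":0.6},
  ],
)

```text
time: 2.1
tcp_pos: [0.5008, -0.3462, 0.2384]
eef_rot: [-2.102, -2.333, -0.001]
contact_force: [-0.3, -0.1, 0.0]
width: 0.604
grasp_force: 0.0
```

```bash
cat > g.py <<'E'
# usage: g.py x y z ang : tool-axes displacement to go
import sys,numpy as np
from station import read_state
from scipy.spatial.transform import Rotation as R
s=read_state();r=R.from_rotvec(s['eef_rot']);t=np.array(list(map(float,sys.argv[1:4])))
m=r.as_matrix();d=m.T@(t-s['tcp_pos']);ya=np.arctan2(m[1,1],m[0,1]);e=float(sys.argv[4])-ya;e=(e+np.pi/2)%np.pi-np.pi/2
print('t',s['time'],'tcp',np.round(s['tcp_pos'],4),'tool d',np.round(d,4),'turn',round(-e,3),'tilt',np.round(m[:,2],3),'w',round(s['width'],3),'j6',round(s['joint_positions'][5],2),'F',np.round(s['contact_force'],1))
E
python3 g.py 0.642 -0.263 0.12 0.10
```

```text
t 2.1 tcp [ 0.5008 -0.3462  0.2384] tool d [0.068  0.149  0.1185] turn 0.004 tilt [-0.     0.001 -1.   ] w 0.604 j6 -0.73 F [-0.3 -0.1  0. ]
```

In the tool's units: 0.06 m is 0.96, 0.058 m is 0.928.

Call:
tcp_steps(
  motion=[
    {"x":0.368, "y":0.8, "finger_gap":0.6},
    {"x":0.368, "y":0.8, "finger_gap":0.6},
    {"x":0.352, "y":0.784, "finger_gap":0.6},
    {"z":0.96, "finger_gap":0.6},
    {"z":0.928, "finger_gap":0.6},
    {"z":0.8, "finger_gap":0.6},
    {"finger_gap":0.6},
  ],
)

```text
time: 2.98
tcp_pos: [0.636, -0.2658, 0.0666]
eef_rot: [-2.103, -2.32, 0.006]
contact_force: [0.3, -0.6, 0.5]
width: 0.599
grasp_force: 0.0
```

```bash
python3 g.py 0.642 -0.263 0.0 0.10
python3 - <<'E'
from h import *
a=snap('side','s1.png')[110:270,140:340];b=snap('top','t1.png')[100:250,170:370]
cv2.imwrite('pics/z2.png',cv2.resize(np.vstack([a,b])[:,:,::-1],None,fx=1.9,fy=1.9,interpolation=cv2.INTER_CUBIC))
E
```

```text
t 2.975 tcp [ 0.636  -0.2658  0.0666] tool d [0.0018 0.0069 0.0666] turn -0.002 tilt [-0.01   0.004 -1.   ] w 0.599 j6 -0.51 F [ 0.3 -0.6  0.5]
```

View pics/z2.png

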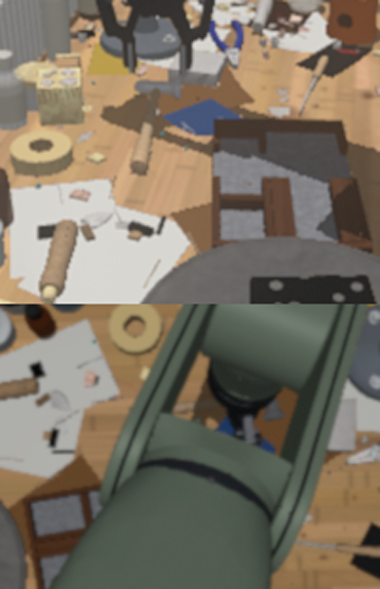

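The side view shows the open fingers straddling the shaft just behind the head. In the top view the arm hides the hammer. Next I go down and grip.

In the tool's units: 0.02 m is 0.32, 0.013 m is 0.208.

Call:
tcp_steps(
  motion=[
    {"x":0.032, "y":0.096, "z":0.32, "finger_gap":0.6},
    {"z":0.32, "finger_gap":0.6},
    {"z":0.208, "finger_gap":0.6},
    {"finger_gap":0.6},
  ],
)

```text
time: 3.58
tcp_pos: [0.6453, -0.2635, 0.0177]
eef_rot: [-2.108, -2.328, 0.001]
contact_force: [0.7, -0.3, -0.1]
width: 0.598
grasp_force: 0.0
```

```bash
python3 g.py 0.642 -0.263 0.011 0.10
```

```text
t 3.575 tcp [ 0.6453 -0.2635  0.0177] tool d [ 0.0008 -0.0033  0.0067] turn -0.001 tilt [-0.001  0.    -1.   ] w 0.598 j6 -0.5 F [ 0.7 -0.3 -0.1]
```

In the tool's units: 0.006 m is 0.096, -0.002 m is -0.032.

Call:
tcp_steps(
  motion=[
    {"y":-0.032, "z":0.096, "finger_gap":0.6},
    {"finger_gap":0.0},
    {"finger_gap":0.0},
    {"finger_gap":0.0},
    {"finger_gap":0.0},
    {"finger_gap":0.0},
  ],
  grip_force=50,
)

```text
time: 4.32
tcp_pos: [0.6439, -0.264, 0.013]
eef_rot: [2.108, 2.328, 0.0]
contact_force: [0.7, -0.6, 5.8]
width: 0.173
grasp_force: 52.1
```

```bash
python3 g.py 0.642 -0.263 0.011 0.10
```

```text
t 4.325 tcp [ 0.6439 -0.264   0.013 ] tool d [ 0.0012 -0.0018  0.002 ] turn -0.001 tilt [ 0.001 -0.001 -1.   ] w 0.173 j6 -0.5 F [ 0.7 -0.6  5.8]
```

In the tool's units: -0.04 m is -0.64, -0.03 m is -0.48.

Call:
tcp_steps(
  motion=[
    {"z":-0.48, "finger_gap":0},
    {"z":-0.64, "finger_gap":0},
    {"z":-0.64, "finger_gap":0},
    {"finger_gap":0},
  ],
)

```text
time: 4.82
tcp_pos: [0.6452, -0.2645, 0.1253]
eef_rot: [2.105, 2.324, 0.003]
contact_force: [-0.2, 0.1, -3.2]
width: 0.173
grasp_force: 51.3
```

```bash
python3 - <<'E'
from m import *
np.set_printoptions(precision=4,suppress=True)
def fit(A,B):
    A=np.array(A)/1000.;a=A-A.mean(0);b=B-B.mean(0);th=np.arctan2((a[:,0]*b[:,1]-a[:,1]*b[:,0]).sum(),(a*b).sum())
    R=np.array([[np.cos(th),-np.sin(th)],[np.sin(th),np.cos(th)]]);t=B.mean(0)-R@A.mean(0)
    print('tray',t,th,'res mm',np.round((B-(A@R.T+t))@R*1000,1).tolist())
    for p in([-25,-29],[44,-29]):print(p,R@np.array(p)/1000+t)
A=[[73,115],[73,-115],[-73,-115],[-73,115],[23,3],[-5,3],[-45,3],[-73,3],[-73,-61],[73,3],[73,-61],[19,-61]]
p=[[190,330],[575,260],[617,500],[230,572],[392,382],[397,425],[412,493],[418,538],[527,517],[377,298],[485,280],[500,361]]
fit(A,ray('top',T(p),.026)[:,:2])
A=[[73,-115],[-73,-115],[-5,3],[23,3],[-45,3],[-73,-61],[19,-61]]
fit(A,ray('side',S([[450,172],[722,176],[608,294],[554,294],[697,296],[731,218],[553,217]]),.026)[:,:2])
snap('side','s2.png');im=cv2.imread('pics/s2.png')[20:290,100:390];cv2.imwrite('pics/z3.png',cv2.resize(im,None,fx=2.2,fy=2.2,interpolation=cv2.INTER_CUBIC))
E
python3 g.py 0.454 -0.160 0.126 0.15
```

```text
tray [ 0.4742 -0.1296] 0.14976250833523713 res mm [[-2.1, -2.2], [-2.0, 0.8], [3.6, 1.9], [2.2, -1.3], [-2.7, -0.4], [0.4, 1.1], [0.3, -0.6], [2.3, 0.5], [3.1, 0.6], [-3.2, -0.4], [-4.1, 0.1], [2.2, -0.1]]
[-25, -29] [ 0.4538 -0.162 ]
[44, -29] [ 0.522  -0.1517]
tray [ 0.4728 -0.1272] 0.1678522490464617 res mm [[-1.6, 3.4], [-0.6, 4.8], [1.9, 0.7], [-0.2, 1.1], [-0.5, 1.7], [0.8, -6.2], [0.2, -5.5]]
[-25, -29] [ 0.453 -0.16 ]
[44, -29] [ 0.521  -0.1484]
t 4.875 tcp [ 0.6437 -0.2639  0.1226] tool d [ 0.1221 -0.1785 -0.0037] turn -0.051 tilt [ 0.001 -0.001 -1.   ] w 0.167 j6 -0.5 F [ 0.4  0.  -2.6]
```

View pics/z3.png

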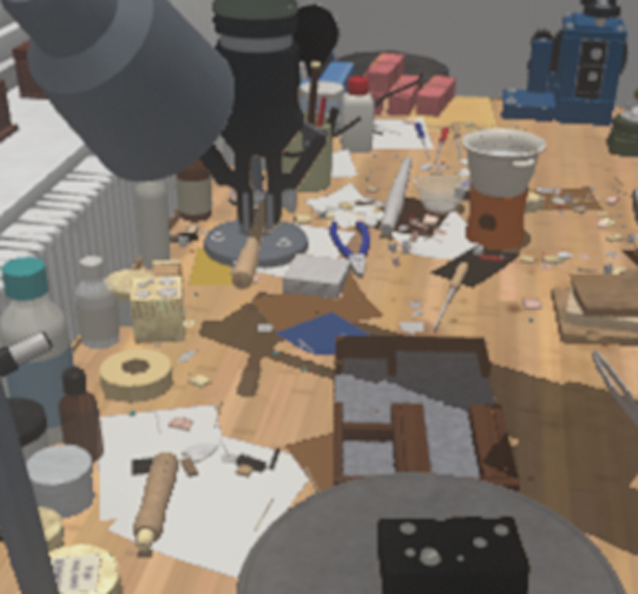

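The side view shows the hammer held level in the gripper, with the handle still on the paper and the tray clear. Next I carry the hammer to the tray.

In the tool's units: -0.045 m is -0.72, 0.03 m is 0.48, -0.017 rad / 6.2832 = -0.0027.

Call:
tcp_steps(
  motion=[
    {"x":0.48, "y":-0.72, "spin":-0.0027, "finger_gap":0},
    {"x":0.48, "y":-0.72, "spin":-0.0027, "finger_gap":0},
    {"x":0.48, "y":-0.72, "spin":-0.0025, "finger_gap":0},
    {"x":0.48, "y":-0.72, "finger_gap":0},
    {"finger_gap":0},
    {"finger_gap":0},
    {"finger_gap":0},
  ],
)

```text
time: 5.75
tcp_pos: [0.4511, -0.1675, 0.1217]
eef_rot: [2.05, 2.381, -0.0]
contact_force: [0.4, -0.7, -2.8]
width: 0.167
grasp_force: 51.3
```

```bash
python3 g.py 0.4537 -0.1615 0.026 0.152
```

```text
t 5.75 tcp [ 0.4511 -0.1675  0.1217] tool d [0.0056 0.0035 0.0957] turn -0.003 tilt [-0. -0. -1.] w 0.167 j6 -0.53 F [ 0.4 -0.7 -2.8]
```

In the tool's units: 0.025 m is 0.4, 0.015 m is 0.24, -0.003 rad / 6.2832 = -0.0005.

Call:
tcp_steps(
  motion=[
    {"x":0.096, "y":0.048, "z":0.4, "spin":-0.0005, "finger_gap":0},
    {"z":0.4, "finger_gap":0},
    {"z":0.24, "finger_gap":0},
    {"finger_gap":0},
    {"finger_gap":0},
  ],
)

```text
time: 6.38
tcp_pos: [0.4531, -0.1611, 0.0576]
eef_rot: [2.046, 2.383, 0.0]
contact_force: [0.2, 0.0, -2.1]
width: 0.171
grasp_force: 51.2
```

```bash
python3 g.py 0.4537 -0.1615 0.026 0.152
python3 - <<'E'
from h import *
snap('side','s3.png');im=cv2.imread('pics/s3.png')[90:270,190:390];cv2.imwrite('pics/z4.png',cv2.resize(im,None,fx=3.2,fy=3.2,interpolation=cv2.INTER_CUBIC))
E
```

```text
t 6.375 tcp [ 0.4531 -0.1611  0.0576] tool d [-0.0005  0.0005  0.0316] turn -0.0 tilt [ 0.001 -0.    -1.   ] w 0.171 j6 -0.52 F [ 0.2  0.  -2.1]
```

View pics/z4.png

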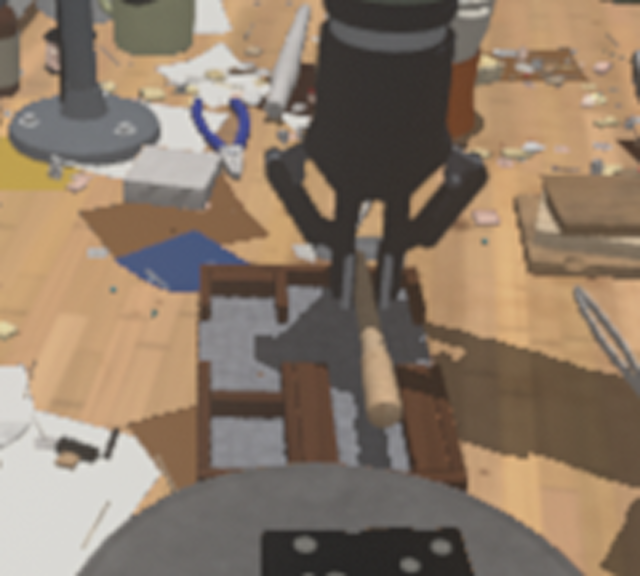

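The shaft end is at crop (384,405), above the channel. I'll check it in the tray frame.

```bash
python3 - <<'E'
from h import *
th=.152;R=np.array([[np.cos(th),-np.sin(th)],[np.sin(th),np.cos(th)]])
for q in([382,408],[362,262]):
    P=ray('side',[[q[0]/3.2+190,q[1]/3.2+90]],.053)[0];print(P,(R.T@(P[:2]-[.474,-.129]))*1000)
E
```

```text
[ 0.4336886  -0.04469238  0.053     ] [-27.0811506   89.43933919]
[ 0.45403219 -0.20112693  0.053     ] [-30.65871324 -68.27188965]
```

In the tool's units: 0.012 m is 0.192, 0.006 m is 0.096.

Call:
tcp_steps(
  motion=[
    {"x":0.032, "z":0.192, "finger_gap":0},
    {"z":0.192, "finger_gap":0},
    {"z":0.096, "finger_gap":0},
    {"finger_gap":0},
    {"finger_gap":0},
  ],
)

```text
time: 7.05
tcp_pos: [0.4521, -0.1588, 0.0274]
eef_rot: [2.046, 2.383, 0.0]
contact_force: [-0.2, 0.4, -2.5]
width: 0.172
grasp_force: 51.2
```

```bash
python3 g.py 0.4537 -0.1615 0.026 0.152
```

```text
t 7.05 tcp [ 0.4521 -0.1588  0.0274] tool d [-0.0029  0.0012  0.0014] turn -0.0 tilt [ 0. -0. -1.] w 0.172 j6 -0.51 F [-0.2  0.4 -2.5]
```

In the tool's units: -0.05 m is -0.8, -0.04 m is -0.64.

Call:
tcp_steps(
  motion=[
    {"z":0.024, "finger_gap":0},
    {"finger_gap":0},
    {"finger_gap":0.45},
    {"finger_gap":0.45},
    {"finger_gap":0.45},
    {"z":-0.64, "finger_gap":0.45},
    {"z":-0.8, "finger_gap":0.45},
    {"z":-0.8, "finger_gap":0.45},
  ],
)

```text
time: 8.05
tcp_pos: [0.4516, -0.1587, 0.1673]
eef_rot: [-2.046, -2.384, 0.0]
contact_force: [1.5, -0.4, 0.3]
width: 0.449
grasp_force: 0.0
```

```bash
python3 g.py 0.6628 0.025 0.165 0.125
```

```text
t 8.05 tcp [ 0.4516 -0.1587  0.1673] tool d [0.1496 0.2365 0.0023] turn 0.027 tilt [-0. -0. -1.] w 0.449 j6 -0.51 F [ 1.5 -0.4  0.3]
```

In the tool's units: 0.05 m is 0.8, 0.047 m is 0.752, 0.014 rad / 6.2832 = 0.0022.

Call:
tcp_steps(
  motion=[
    {"x":0.48, "y":0.752, "spin":0.0022, "finger_gap":0.5},
    {"x":0.48, "y":0.752, "spin":0.0021, "finger_gap":0.5},
    {"x":0.48, "y":0.752, "finger_gap":0.5},
    {"x":0.48, "y":0.752, "finger_gap":0.5},
    {"x":0.48, "y":0.752, "finger_gap":0.5},
    {"z":0.8, "finger_gap":0.5},
    {"z":0.8, "finger_gap":0.5},
    {"finger_gap":0.5},
  ],
  grip_force=30,
)

```text
time: 9.05
tcp_pos: [0.6617, 0.0212, 0.0616]
eef_rot: [-2.073, -2.351, 0.01]
contact_force: [0.5, 0.3, 0.7]
width: 0.503
grasp_force: 0.0
```

```bash
python3 g.py 0.663 0.025 0.013 0.125
```

```text
t 9.05 tcp [0.6617 0.0212 0.0616] tool d [0.0035 0.0022 0.0486] turn 0.0 tilt [-0.01 -0.   -1.  ] w 0.503 j6 -0.11 F [0.5 0.3 0.7]
```

```bash
python3 - <<'E'
from h import *
a=snap('side','s4.png')[110:280,130:330];b=snap('top','t4.png')[115:285,130:330]
cv2.imwrite('pics/z5.png',cv2.resize(np.hstack([a,b])[:,:,::-1],None,fx=2,fy=2,interpolation=cv2.INTER_CUBIC))
E
```

```text
(no output)
```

View pics/z5.png

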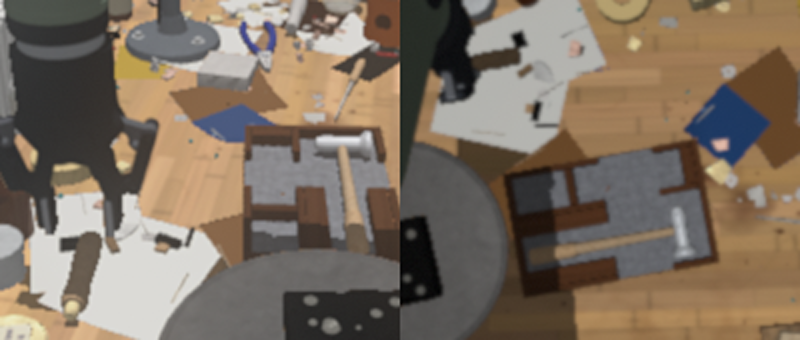

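The hammer lies in the tray: its head is at right-crop (680,232) in the end pocket and its shaft is in the channel. In the side crop, the fingers straddle the handle. Next I descend.

Call:
tcp_steps(
  motion=[
    {"x":0.048, "y":0.016, "z":0.32, "finger_gap":0.5},
    {"z":0.288, "finger_gap":0.5},
    {"finger_gap":0.5},
    {"finger_gap":0.5},
  ],
)

```text
time: 9.65
tcp_pos: [0.6669, 0.0242, 0.0293]
eef_rot: [2.077, 2.354, 0.003]
contact_force: [-0.2, 0.4, -0.5]
width: 0.503
grasp_force: 0.0
```

```bash
python3 g.py 0.663 0.025 0.013 0.125
```

```text
t 9.65 tcp [0.6669 0.0242 0.0293] tool d [ 0.0013 -0.0038  0.0163] turn -0.0 tilt [ 0.003  0.    -1.   ] w 0.503 j6 -0.11 F [-0.2  0.4 -0.5]
```

In the tool's units: 0.016 m is 0.256, -0.004 m is -0.064.

Call:
tcp_steps(
  motion=[
    {"x":0.016, "y":-0.064, "z":0.256, "finger_gap":0.5},
    {"finger_gap":0.5},
    {"finger_gap":0.2},
    {"finger_gap":0.0},
    {"finger_gap":0.0},
    {"finger_gap":0.0},
    {"finger_gap":0.0},
  ],
)

```text
time: 10.52
tcp_pos: [0.6614, 0.0247, 0.0118]
eef_rot: [2.078, 2.356, -0.0]
contact_force: [0.3, 0.3, -0.3]
width: 0.254
grasp_force: 29.9
```

```bash
python3 g.py 0.663 0.025 0.013 0.125
```

```text
t 10.525 tcp [0.6614 0.0247 0.0118] tool d [ 0.0001  0.0016 -0.0012] turn 0.0 tilt [ 0. -0. -1.] w 0.254 j6 -0.1 F [ 0.3  0.3 -0.3]
```

In the tool's units: -0.05 m is -0.8, -0.04 m is -0.64.

Call:
tcp_steps(
  motion=[
    {"z":-0.64, "finger_gap":0},
    {"z":-0.8, "finger_gap":0},
    {"z":-0.48, "finger_gap":0},
    {"finger_gap":0},
  ],
)

```text
time: 11.02
tcp_pos: [0.663, 0.0247, 0.1348]
eef_rot: [2.075, 2.352, 0.007]
contact_force: [0.0, -0.2, -0.6]
width: 0.252
grasp_force: 30.0
```

```bash
python3 g.py 0.5218 -0.151 0.13 0.152
```

```text
t 11.025 tcp [0.663  0.0247 0.1348] tool d [-0.1567 -0.1621  0.0039] turn -0.027 tilt [ 0.006  0.    -1.   ] w 0.252 j6 -0.1 F [ 0.  -0.2 -0.6]
```

In the tool's units: -0.04 m is -0.64, -0.039 m is -0.624, -0.027 rad / 6.2832 = -0.0043.

Call:
tcp_steps(
  motion=[
    {"x":-0.624, "y":-0.64, "spin":-0.0043, "finger_gap":0},
    {"x":-0.64, "y":-0.64, "finger_gap":0},
    {"x":-0.64, "y":-0.64, "finger_gap":0},
    {"x":-0.64, "y":-0.64, "finger_gap":0},
    {"finger_gap":0},
    {"finger_gap":0},
  ],
)

```text
time: 11.78
tcp_pos: [0.5259, -0.1555, 0.1308]
eef_rot: [-2.046, -2.382, 0.0]
contact_force: [0.3, 0.5, 0.2]
width: 0.25
grasp_force: 30.0
```

```bash
python3 g.py 0.5218 -0.151 0.06 0.152
```

```text
t 11.775 tcp [ 0.5259 -0.1555  0.1308] tool d [ 0.005  -0.0033  0.0708] turn -0.001 tilt [-0.001  0.001 -1.   ] w 0.25 j6 -0.46 F [0.3 0.5 0.2]
```

In the tool's units: 0.03 m is 0.48, 0.01 m is 0.16.

Call:
tcp_steps(
  motion=[
    {"x":0.08, "y":-0.048, "z":0.48, "finger_gap":0},
    {"z":0.48, "finger_gap":0},
    {"z":0.16, "finger_gap":0},
    {"finger_gap":0},
    {"finger_gap":0},
  ],
)

```text
time: 12.4
tcp_pos: [0.5235, -0.1512, 0.0627]
eef_rot: [2.044, 2.383, 0.001]
contact_force: [0.2, -0.6, -0.5]
width: 0.255
grasp_force: 30.0
```

```bash
python3 g.py 0.5218 -0.151 0.025 0.152
python3 - <<'E'
from h import *
snap('side','s5.png');im=cv2.imread('pics/s5.png')[90:270,190:390];cv2.imwrite('pics/z6.png',cv2.resize(im,None,fx=3.2,fy=3.2,interpolation=cv2.INTER_CUBIC))
E
```

```text
t 12.4 tcp [ 0.5235 -0.1512  0.0627] tool d [ 0.0005 -0.0017  0.0377] turn 0.001 tilt [ 0.002 -0.001 -1.   ] w 0.255 j6 -0.45 F [ 0.2 -0.6 -0.5]
```

View pics/z6.png

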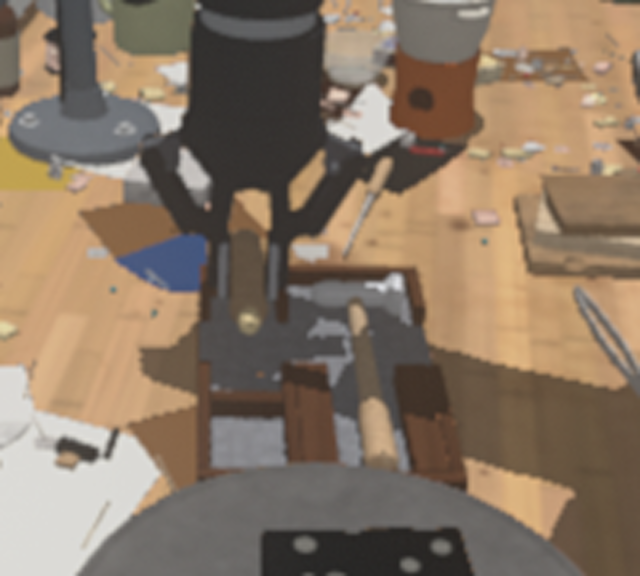

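The handle is held level over its compartment. Its near end is at crop (249,324), and the hammer is still in place.

```bash
python3 - <<'E'
from h import *
th=.152;R=np.array([[np.cos(th),-np.sin(th)],[np.sin(th),np.cos(th)]])
for q in([249,325],[246,240]):
    P=ray('side',[[q[0]/3.2+190,q[1]/3.2+90]],.0624)[0];print(P,(R.T@(P[:2]-[.474,-.129]))*1000)
E
```

```text
[ 0.51312493 -0.0993996   0.0624    ] [43.15578204 23.33499465]
[ 0.52794338 -0.1988761   0.0624    ] [ 42.74111287 -77.23829935]
```

Its ends are at tray y of about 23 and −77, and x is about 43, which is on target. Next I lower it. The TCP goes to about 0.024, since it was 0.0118 on the bench and the floor is 12 mm higher.

In the tool's units: 0.015 m is 0.24, 0.012 m is 0.192.

Call:
tcp_steps(
  motion=[
    {"y":-0.016, "z":0.24, "finger_gap":0},
    {"z":0.192, "finger_gap":0},
    {"z":0.16, "finger_gap":0},
    {"finger_gap":0},
    {"finger_gap":0},
  ],
)

```text
time: 13.08
tcp_pos: [0.5214, -0.1515, 0.0245]
eef_rot: [-2.046, -2.383, 0.0]
contact_force: [0.2, -1.0, -0.7]
width: 0.256
grasp_force: 30.4
```

```bash
python3 g.py 0.5218 -0.151 0.0245 0.152
```

```text
t 13.075 tcp [ 0.5214 -0.1515  0.0245] tool d [0.0004 0.0005 0.    ] turn -0.0 tilt [-0.  0. -1.] w 0.256 j6 -0.46 F [ 0.2 -1.  -0.7]
```

Next I release, lift, and swing clear towards the right so I can see the tray.

In the tool's units: -0.06 m is -0.96, -0.05 m is -0.8.

Call:
tcp_steps(
  motion=[
    {"finger_gap":0.3},
    {"finger_gap":0.4},
    {"finger_gap":0.4},
    {"finger_gap":0.4},
    {"z":-0.64, "finger_gap":0.4},
    {"z":-0.8, "finger_gap":0.4},
    {"z":-0.96, "finger_gap":0.4},
    {"finger_gap":0.4},
  ],
)

```text
time: 14.08
tcp_pos: [0.5243, -0.1523, 0.18]
eef_rot: [2.039, 2.376, 0.007]
contact_force: [0.2, -0.2, -0.7]
width: 0.398
grasp_force: 0.0
```

Call:
tcp_steps(
  motion=[
    {"x":-0.8, "finger_gap":0.4},
    {"x":-0.96, "finger_gap":0.4},
    {"x":-0.96, "finger_gap":0.4},
    {"x":-0.96, "finger_gap":0.4},
    {"x":-0.96, "finger_gap":0.4},
    {"finger_gap":0.4},
  ],
)

```text
time: 14.82
tcp_pos: [0.5644, -0.4419, 0.1719]
eef_rot: [-2.05, -2.378, 0.002]
contact_force: [0.2, 0.6, -0.3]
width: 0.4
grasp_force: 0.0
```

```bash
python3 - <<'E'
from h import *
a=snap('side','s6.png')[150:270,190:340];b=snap('top','t6.png')[170:290,170:320]
cv2.imwrite('pics/z7.png',cv2.resize(np.vstack([a,b])[:,:,::-1],None,fx=2.5,fy=2.5,interpolation=cv2.INTER_CUBIC))
E
```

```text
(no output)
```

View pics/z7.png

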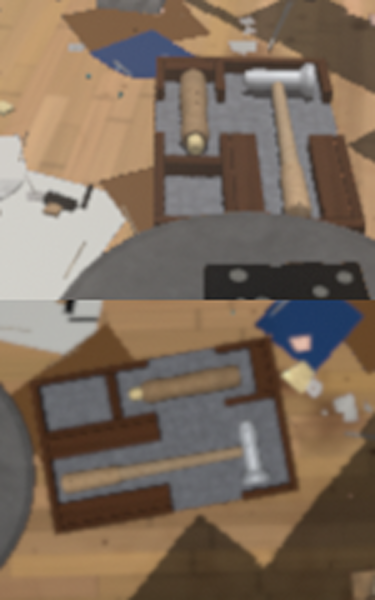

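Both lie in their compartments. In the top crop, the handle runs (129,394)–(241,377), the hammer head's middle is at (251,452) and the shaft end is at (62,482). I'll do one numeric check before handing in.

```bash
python3 - <<'E'
from h import *
th=.152;R=np.array([[np.cos(th),-np.sin(th)],[np.sin(th),np.cos(th)]])
f=lambda q,z:R.T@(ray('top',[[(q[0]+.5)/2.5-.5+170,(q[1]-300+.5)/2.5-.5+170]],z)[0][:2]-[.474,-.129])*1000
a,b,c,d=f([129,394],.0235),f([241,377],.0235),f([251,452],.03),f([62,482],.0205)
print('handle mid',(a+b)/2,'ang',np.arctan2(*(a-b)),'head',c,'shaft end',d)
E
```

```text
handle mid [ 41.43921944 -27.80883   ] ang 0.030769331831074786 head [-29.7672027 -76.9235467] shaft end [-26.15304712 100.96952852]
```

Everything is within tolerance, so I'm handing in.

```bash
python3 -c "
from station import close_job
print(close_job())"
```

```text
the job is handed in; nothing more can be done
None
```

The job is handed in at about 15 s: the hammer and the loose handle both lie flat and released in their compartments, each about 3–7 mm from its target in the last top view.

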